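# Find the socket that fits the engine-mount nut and nip the nut up

## Task

Fold both flaps of the carton well back: one of the two look-alike sockets in it fits the nut on the engine mount, and you may have to try both; the other and the third, wider socket end up standing in the carton. Push the fitting socket fully home over the nut, turn the nut clockwise (seen from above) with it until it comes up against its stop, and finish there, still gripping the socket seated on the nut. Do not shift the spanner, the oil can or the round tin beside the work.

Things in the scene. Friction and masses are not known exactly. Their poses are not given: they have to be found in the camera images.
- carton: open cardboard carton, fixed, 138 x 204 x 64 mm (x, y, z), walls and floor 4 mm. Origin: centre of its underside, z up. Two dividers 22 mm high, 3 mm thick run along x at y = -33 and +33 mm and make three bays, centred at y = -67, 0 and +67 mm, one socket standing in each near x = 0; which one is where changes.
- flap_near (a joint): angle of the flap hinged on the long top edge at carton x = -69, z = 64 mm (robot side): 0 closed flat, 1.57 upright, 3.14 folded level outward, stop at 3.2. 66 mm wide, 200 mm long, 3 mm thick; starts half open (0.75 to 1.05). The stiff crease stays where left; about 0.5 N at its edge moves it.
- flap_far (a joint): the same for the other flap, hinged at carton x = +69 mm, opening away from the robot.
- flap_near_edge (a point): middle of the free edge of the near flap
- flap_far_edge (a point): middle of the free edge of the far flap
- socket_a: chrome hex socket, 44 mm across, 55 mm tall, standing open end down in a bay; 19 mm square drive hole in its top. Origin: centre of the lower, open end; z up; x square to a flat of its 30 mm deep hexagon and to a side of the drive hole. About 0.26 kg. Of socket_a and socket_b, alike outside, one fits the nut with 2 mm play across flats; the other is a size too small.
- socket_b: chrome hex socket, 44 mm across, 55 mm tall, standing open end down in a bay; 19 mm square drive hole in its top. Origin: centre of the lower, open end; z up; x square to a flat of its 30 mm deep hexagon and to a side of the drive hole. About 0.26 kg. Twin of socket_a; only trying tells which fits. The one too small stops 14 mm or more above the seat.
- socket_wide: a plainly wider chrome socket, 52 mm across and 55 mm tall, far too large for the nut; stays standing in the carton. Origin: centre of its lower end. About 0.32 kg.
- nut_seat (a point): centre of the hex nut's underside, on the 50 mm plate washer that a seated socket rests on (87 mm above the bench); z up, x square to a flat; turns with the nut. Nut 30 mm across flats, 18 mm high, chamfered top; the stud stands 4 mm out. The fitting socket goes on within about 7 degrees of the nut's hexagon (every 60 degrees) and has that much play.
- mount_nut (a joint): turn of the nut, rad, clockwise seen from above; starts at 0.1 to 0.5 and comes up against a hard stop at 1.0 (tight). It drags with about 0.25 N m.
- engine_mount: engine mount of steel and rubber on a wooden block 84 x 165 x 36 mm (x, y, z), fixed to the bench, a grey steel bracket on its stud. Origin: centre of the block's underside; the stud is on its z axis. Bracket 94 x 78 mm (x from -58 to +36 mm), its top 84 mm above the bench.
- spanner: adjustable spanner lying on the bench between the carton and the vice, 188 mm long; bystander. Origin: middle of its underside.
- oil_can: oil can, 71 mm wide and 134 mm high, standing behind the engine mount; bystander. Origin: middle of its underside.
- rivet_tin: round green tin, 78 mm wide and 44 mm high, just to the left of the carton; bystander. Origin: middle of its underside.
Things that resemble listed ones, but are neither listed nor needed, are in the scene too. What is shaped like the socket_a but green or pink is not meant.

How it is judged:
By the outcome, as a careful person would: the job done as asked, in the order asked, and still so for the second after the job is handed in, while the arm keeps its last pose, push and grip.
It also fails if it takes over 72 s, if anything falls off the work surface, if the arm or the gripper's body presses on something with over 40 N, if the wrist force passes 120 N, or if a joint passes its speed limit or range.

## Robot

A 6-joint arm with a two-finger parallel gripper is mounted at the origin on a cart in front of the work surface, level with it; the furniture and walls round the work are solid. World frame = base frame: x ahead of the robot, y to its left, z up, the work surface at z = 0. Lengths are in m, angles in rad, forces in N, time in s.
With the tool pointing down it reaches from about 0.425 to 1.125 m from the base axis. Payload 14.9 kg.
Tool frame: the origin (TCP) lies at the very end of the fingers, on their centre line; the grasp point (between the pads) lies 19 mm behind it (bot.grip_point_offset is the distance from the TCP to the grasp point, in m); z points along the fingers, y is the line along which they close (so a half turn about z gives the same grasp; the last joint's range is limited). The gripper opens to 91 mm and grips with 3 to 60 N. Pads are 32 mm wide; open, the fingers measure 118 mm over their backs; the gripper's body (76 mm by 178 mm) begins 60 mm behind the grasp point.
Start: joints at [1.099, 0.379, 1.734, -0, 1.028, -0.033], TCP at [0.297, 0.634, 0.214] pointing down, gripper open.
Joint ranges: [-2.77, 2.77], [-0.74, 2.19], [0, 2.66], [-1.06, 4.2], [0.31, 2.87], [-3.08, 3.08]. Speed limits (rad/s): [1.89, 1.89, 2.39, 3.14, 3.14, 3.14].

## Interface

Orientations are given as a unit quaternion [w, x, y, z].
In Python, from cell import read_state, optics, bot gives the robot as it stands.
- The arm moves only by the tool carry_out, never from a script. Its argument "plan" is a list of rows, each an object of numbers: "gripper": the finger opening in cm, from 0 to 9.12; "dx", "dy", "dz": the shift along the world's x, y, z in cm; "rx", "ry", "rz": the turn, a rotation vector about the world's x, y, z in rad. In form: [{"gripper": .., "dx": .., "dy": .., "dz": .., "rx": .., "ry": .., "rz": ..}, ...]. A call has 1 to 5 rows; each row is the pose to reach, as a shift and turn from the pose commanded when the call began; what a row does not reach only later rows make up. A row lasts 1/8 s, in which the tool goes at most 62.5 mm and 10.7 degrees, less where a joint would pass 70% of its speed; a pose out of reach is approached as far as the arm can. A call with a gripper value outside its range is refused whole. The fingers move at their own pace and stop on an object; "newtons" is the grip in N (left out, the last holds). Time passes only in rows, so rows that repeat a pose let the fingers close. It gives the time, the measured TCP pose, the force, the opening and the grip force at its end, in the units of the state.
- read_state(): the state, without advancing time (a new reading comes with each control period).
- optics.get_image(name): name is "scene" or "top" or "wrist"; returns (picture, depth): 384x512x3 uint8, red, green, blue; 384x512 float32, m along the optical axis (not along the pixel's ray), 0 where there is no reading.
- optics.camera_params(name): a dict with "camera_matrix" (3x3 intrinsics, pixels), "R" (3x3) and "t" (3): a world point X has camera coordinates R X + t; the wrist camera has in their place "T_tool_cam" (4x4, takes a point from camera to tool coordinates, whose origin is the TCP and whose axes are the flange's). Camera axes: x right, y down, z forward; pixel columns grow to the right and rows downward; lengths in m; the calibration is good to about 2 mm. The wrist camera is an equidistant fisheye: a pixel r from the principal point sees the ray r / f radians off the axis. A picture is of the moment at which its call begins: read the wrist's pose just before it. camera_params takes no time and is no camera call.
- bot.hand_in(): hands the job in; it is judged then, once.
The state is a dict: "time_s": time; "qpos": joint angles; "qvel": joint speeds; "joint_torque": joint torques, N m; "tool_pos": TCP position; "eef_rot": TCP orientation; "contact_force": force on the tool from outside, world axes, zero at the start; "ft_torque": the same for the moment, N m; "width": finger opening in m; "gripper_force": force on a finger pad.
Only numpy, scipy, OpenCV 4.12 (cv2) and the standard library are available. Lean on these libraries where they do the work, as an engineer would, in place of code of your own. Each camera call takes 0.05 s, during which the arm holds its last target. There are 200 camera calls.

## Working session

There is one attempt and no reset: what is moved stays moved. The work goes in short steps, Python scripts to look and compute and a tool call to move; the robot and the scene stay as the last step left them, time stands still between calls to the robot, and variables do not carry over. Pictures are saved under pics/ and viewed, at most 10 in all, crops included, and the job is handed in when it is done.

Besides the shell and the picture viewer there is one more tool, called after "Call:" as name(argument=value, ...), one argument or row to a line, values as JSON. carry_out: Moves the arm, as the interface text tells. Its arguments: {"type":"object","properties":{"plan":{"type":"array"},"newtons":{"type":"number"}},"required":["plan"]}

```bash
ls; mkdir -p pics
python3 - <<'E'
from cell import read_state, optics, bot
import numpy as np, cv2
s=read_state(); print(s)
out=[]
for n in ("scene","top"):
    im,d=optics.get_image(n); np.savez(f"pics/{n}0.npz",im=im,d=d); out.append(im)
    print(n,optics.camera_params(n))
print(optics.camera_params("wrist"))
cv2.imwrite("pics/a.png",cv2.resize(out[0],(800,600))[:,:,::-1]); cv2.imwrite("pics/b.png",cv2.resize(out[1],(800,600))[:,:,::-1])
E
```

```text
pics
{'time_s': 0.0, 'qpos': array([ 1.09873551e+00,  3.79432462e-01,  1.73481426e+00,  7.91164689e-07,
        1.02849062e+00, -3.33009543e-02]), 'qvel': array([-0.000799  ,  0.00044729, -0.00150245,  0.00057743,  0.0015225 ,
       -0.00118844]), 'joint_torque': array([ 1.35111313e-03, -7.63705444e+01, -4.34372842e+01,  6.51288894e-02,
        4.23441315e-02, -7.10879999e-05]), 'tool_pos': array([0.29718713, 0.63331978, 0.21325496]), 'eef_rot': array([-1.43414331e-04,  2.17624623e-01,  9.76032375e-01, -5.54085037e-04]), 'contact_force': array([-0.02758697, -0.28171567,  0.41588844]), 'ft_torque': array([ 0.009844  , -0.04443185, -0.04481771]), 'gripper_force': 0.0, 'width': 0.09110719387486026}
scene {'camera_matrix': array([[352.53331179,   0.        , 259.12356157],
       [  0.        , 352.53331179, 194.22113156],
       [  0.        ,   0.        ,   1.        ]]), 'R': array([[ 7.51615400e-01, -6.59601537e-01,  3.19400101e-04],
       [-4.35427123e-01, -4.96532455e-01, -7.50905281e-01],
       [ 4.95456870e-01,  5.64252898e-01, -6.60409840e-01]]), 't': array([-0.3093842 ,  0.
[... 234 characters left out ...]
01843,  0.00949634],
       [-0.86795085, -0.34378954, -0.35842722],
       [ 0.33696709,  0.12252932, -0.93350937]]), 't': array([-0.01209689,  0.62314011,  1.11983909])}
{'camera_matrix': array([[297.31863964,   0.        , 258.80716167],
       [  0.        , 297.31863964, 195.17896147],
       [  0.        ,   0.        ,   1.        ]]), 'T_tool_cam': array([[ 1.38108374e-04, -9.69069224e-01, -2.46789019e-01,
         7.06537251e-02],
       [ 9.99999935e-01,  2.16118228e-04, -2.89012691e-04,
         1.64286738e-03],
       [ 3.33408909e-04, -2.46788963e-01,  9.69069191e-01,
        -1.70503627e-01],
       [ 0.00000000e+00,  0.00000000e+00,  0.00000000e+00,
         1.00000000e+00]])}
```

View pics/a.png

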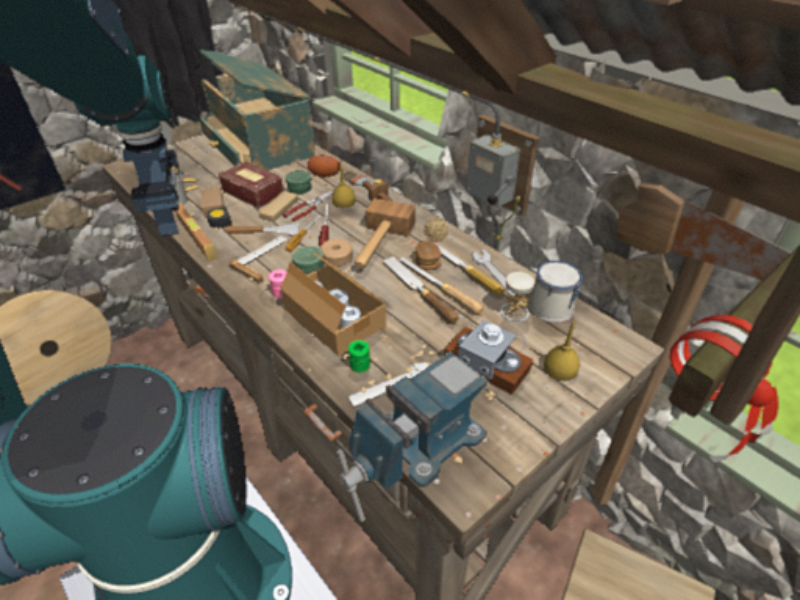

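View pics/b.png

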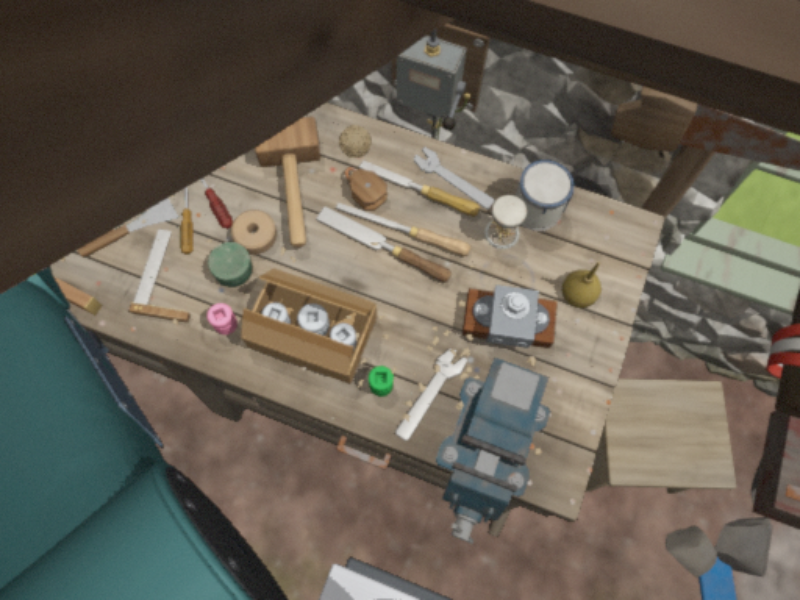

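The scene shows a carton with three sockets. In the top view (800x600 scaling) they are at about (275,315), (313,318) and (343,333). The flaps stand half open. The mount nut is at (515,303), the spanner at (435,390), the oil can at (582,287) and the tin at (230,263). The green and pink decoys are at (380,380) and (221,318).

```bash
cat > h.py <<'E'
from cell import read_state, optics, bot
import numpy as np, cv2
from scipy.spatial.transform import Rotation as Ro
def Rq(q): return Ro.from_quat([q[1],q[2],q[3],q[0]]).as_matrix()
def wpts(name,d):
    p=optics.camera_params(name); K=p["camera_matrix"]
    v,u=np.mgrid[0:384,0:512]
    c=np.dstack([(u-K[0,2])/K[0,0],(v-K[1,2])/K[1,1],np.ones_like(d)])*d[...,None]
    w=(c-p["t"])@p["R"]; w[d<=0]=np.nan
    return w
def wproj(name,X):
    p=optics.camera_params(name); c=p["R"]@np.asarray(X)+p["t"]; q=p["camera_matrix"]@c; return q[:2]/q[2]
def ray(name,uv,z):
    p=optics.camera_params(name); d=p["R"].T@np.linalg.inv(p["camera_matrix"])@[uv[0],uv[1],1]; o=-p["R"].T@p["t"]
    return o+d*(z-o[2])/d[2]
def wrist():
    s=read_state(); im,d=optics.get_image("wrist")
    p=optics.camera_params("wrist"); K=p["camera_matrix"]; T=p["T_tool_cam"]
    v,u=np.mgrid[0:384,0:512]; a=(u-K[0,2])/K[0,0]; b=(v-K[1,2])/K[1,1]; r=np.hypot(a,b)+1e-9
    m=d*np.tan(np.minimum(r,1.5))/r   # depth along the axis
    c=np.dstack([a*m,b*m,d]); t=c@T[:3,:3].T+T[:3,3]
    w=t@Rq(s["eef_rot"]).T+s["tool_pos"]; w[(d<=0)|(r>1.35)]=np.nan
    return im,d,w,s
E
python3 - <<'E'
from h import *
z=np.load("pics/top0.npz"); im,d=z["im"],z["d"]; w=wpts("top",d)
for n,(u,v) in dict(s1=(176,201),s2=(200,203),s3=(219,213),nut=(330,194),brk=(318,204),brkR=(346,206),tin=(147,168),oil=(372,184),span=(275,255),bench=(250,280),green=(243,243)).items():
    print(n,np.round(np.nanmedian(w[v-1:v+2,u-1:u+2].reshape(-1,3),0),4))
crop=im[150:290,140:390]; cv2.imwrite("pics/c.png",cv2.resize(crop,(800,448),interpolation=cv2.INTER_CUBIC)[:,:,::-1])
# orthographic height listing of carton area
m=(w[...,2]>0.03)&(w[...,0]>.4)&(w[...,0]<1)&(w[...,1]>-.4)&(w[...,1]<.6)
n,l,st,c=cv2.connectedComponentsWithStats(m.astype(np.uint8))
for i in range(1,n):
    if st[i,4]>60:
        P=w[l==i]; print(st[i],np.round(P.min(0),3),np.round(P.max(0),3))
E
```

```text
s1 [0.5006 0.4232 0.041 ]
s2 [0.5186 0.3559 0.0408]
s3 [0.5106 0.294  0.0418]
nut [0.6533 0.0236 0.1093]
brk [0.6234 0.0443 0.0846]
brkR [ 0.6616 -0.0322  0.0453]
tin [0.561  0.5434 0.045 ]
oil [ 0.7519 -0.0816  0.0502]
span [0.465  0.1069 0.0082]
bench [0.3755 0.1469 0.0013]
green [0.456  0.1995 0.035 ]
[  162     0   350   158 24868] [ 0.4   -0.329  0.03 ] [1.    0.599 1.029]
[217  80  21  20 310] [0.867 0.401 0.03 ] [0.926 0.466 0.065]
[ 315  102   53   50 1542] [ 0.797 -0.007  0.03 ] [0.959 0.122 0.11 ]
[224 108  24  23 398] [0.776 0.33  0.03 ] [0.844 0.408 0.046]
[ 133  134   43   47 1063] [0.526 0.495 0.03 ] [0.686 0.585 0.053]
[362 167  23  27 373] [ 0.735 -0.118  0.03 ] [ 0.796 -0.052  0.133]
[ 154  172   87   71 3096] [0.432 0.25  0.03 ] [0.58  0.458 0.128]
[ 297  182   60   41 1866] [ 0.593 -0.065  0.03 ] [0.717 0.111 0.114]
[ 490  185   22   83 1020] [ 0.547 -0.375  0.306] [ 0.728 -0.308  0.393]
[133 194  18  18 238] [0.437 0.488 0.03 ] [0.482 0.532 0.064]
[ 295  228   57   66 2161] [ 0.4   -0.078  0.03 ] [0.547 0.033 0.136]
[236 234  16  18 229] [0.436 0.176 0.03 ] [0.479 0.22  0.061]
```

View pics/c.png

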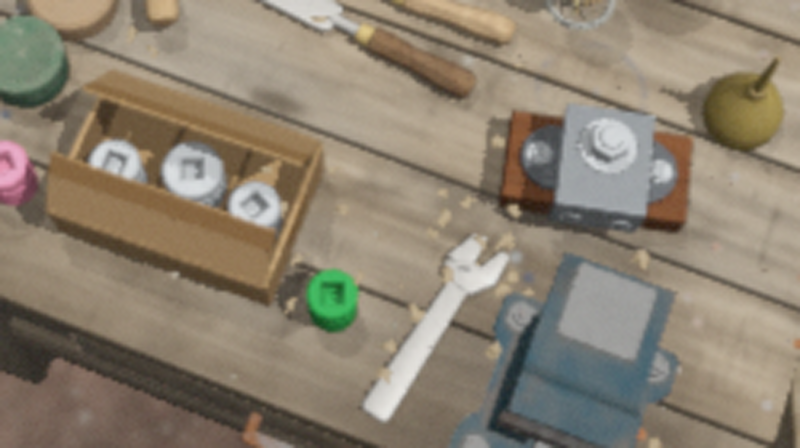

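Run:
```python
from h import *
z=np.load("pics/top0.npz"); im,d=z["im"],z["d"]; w=wpts("top",d)
box=lambda a,b,c,e:(w[...,0]>a)&(w[...,0]<b)&(w[...,1]>c)&(w[...,1]<e)
def rect(m,t):
    P=w[m]; r=cv2.minAreaRect((P[:,:2]*1000).astype(np.float32)); print(t,len(P),np.round(r[0],1),np.round(r[1],1),round(r[2],1),"z",np.round(np.median(P[:,2]),4))
Z=w[...,2]
rect(box(.58,.73,-.03,.08)&(abs(Z-.084)<.006),"bracket")
rect(box(.58,.73,-.09,.13)&(abs(Z-.036)<.005),"block")
rect(box(.62,.69,-.01,.06)&(Z>.099)&(Z<.1075),"nut")
rect(box(.62,.69,-.01,.06)&(Z>.1075),"stud")
C=box(.42,.6,.24,.47)
hsv=cv2.cvtColor(im,cv2.COLOR_RGB2HSV); chrome=hsv[...,1]<60
for y in (.42,.355,.29):
    rect(box(.47,.56,y-.034,y+.034)&(abs(Z-.059)<.006)&chrome,f"sock{y}")
for nm,m in (("near",C&(Z>.07)&(w[...,0]<.505)&~chrome),("far",C&(Z>.07)&(w[...,0]>.53)&~chrome)):
    P=w[m]; c=np.median(P,0)
    for k in range(5):
        U,S,V=np.linalg.svd(P-c,full_matrices=False); n=V[2]; r=abs((P-c)@n); P=P[r<max(.003,2*np.median(r))]; c=P.mean(0)
    n=n*np.sign(n[2]); h=np.cross(n,[0,0,1]); h/=np.linalg.norm(h)
    print(nm,len(P),"n",np.round(n,3),"hinge dir deg",np.degrees(np.arctan2(h[1],h[0])),"tilt",np.degrees(np.arccos(n[2])),"c",np.round(c,4),
      "hinge pt",np.round(c+ (lambda s: s*(c[2]-.064)/s[2]*-1)(np.cross(h,n)),4), "ext along",np.round(np.percentile((P-c)@h,[0,2,98,100]),3))
rect(C&(Z>.03),"carton>3cm")
rect(box(.4,.56,.03,.2)&(Z>.004)&(Z<.03)&chrome,"spanner")
```

```text
bracket 766 [647.8  20.3] [95.5 78.3] 13.1 z 0.0845
block 560 [655.5   3. ] [102.5 202.9] 13.8 z 0.0367
nut 71 [658.4  22.7] [31.5 30.4] 19.1 z 0.1044
stud 40 [657.9  21.7] [20.2 24.3] 54.7 z 0.1098
sock0.42 102 [501.9 420. ] [29.6 45.4] 4.0 z 0.0592
sock0.355 214 [515.5 353.4] [50.5 50. ] 49.4 z 0.0595
sock0.29 126 [509.2 289.6] [37.4 43.3] 0.2 z 0.0596
near 1163 n [-0.847 -0.025  0.531] hinge dir deg 91.6648915092918 tilt 57.9591539553739 c [0.4536 0.3521 0.0981] hinge pt [0.4323 0.3515 0.064 ] ext along [-0.099 -0.095  0.097  0.101]
far 631 n [0.778 0.02  0.628] hinge dir deg -88.49740525525917 tilt 51.09073772299519 c [0.5522 0.3544 0.0974] hinge pt [0.5792 0.3551 0.064 ] ext along [-0.101 -0.097  0.095  0.098]
carton>3cm 3101 [505.8 354.4] [144.4 205.7] 1.8 z 0.0822
spanner 1062 [480.1 114.6] [168.5 159.7] 89.9 z 0.0108
```

I name the candidates by their pixels in the crop. Left (117,163) and right (255,208) are the 44 mm chrome twins. The middle one (193,175) measures about 50 mm, so it is the wide socket. The green and pink look-alikes are outside the carton. The carton is centred near (0.506, 0.353) with a yaw of about 1.6°, and the nut is at (0.658, 0.023). I'll fold the flaps first.

Call:
carry_out(
  plan=[
    {"gripper": 0,"dx": 20.6,"dy": -28,"dz": 0,"rz": -1.104},
    {"gripper": 0,"dx": 20.6,"dy": -28,"dz": 0,"rz": -1.104},
    {"gripper": 0,"dx": 20.6,"dy": -28,"dz": 0,"rz": -1.104},
    {"gripper": 0,"dx": 20.6,"dy": -28,"dz": 0,"rz": -1.104},
    {"gripper": 0,"dx": 20.6,"dy": -28,"dz": 0,"rz": -1.104},
  ],
  newtons=20,
)

```text
validation failed for argument at $.pl...
```

Call:
carry_out(
  plan=[
    {"dz": 0},
    {"dz": 0},
    {"dz": 0},
  ],
)

```text
validation failed for argument at $.pl...
```

Call:
carry_out(
  plan=[
    {"gripper": 0,"dx": 20.6,"dy": -28,"dz": 0,"rx": 0,"ry": 0,"rz": -1.104},
    {"gripper": 0,"dx": 20.6,"dy": -28,"dz": 0,"rx": 0,"ry": 0,"rz": -1.104},
    {"gripper": 0,"dx": 20.6,"dy": -28,"dz": 0,"rx": 0,"ry": 0,"rz": -1.104},
    {"gripper": 0,"dx": 20.6,"dy": -28,"dz": 0,"rx": 0,"ry": 0,"rz": -1.104},
    {"gripper": 0,"dx": 20.6,"dy": -28,"dz": 0,"rx": 0,"ry": 0,"rz": -1.104},
  ],
  newtons=20,
)

```text
time_s: 0.72
tool_pos: [0.4834, 0.3802, 0.2138]
eef_rot: [-0.0, 0.637, 0.77, -0.0]
contact_force: [0.4, 0.4, 0.5]
width: 0.0438
gripper_force: 0.0
```

Call:
carry_out(
  plan=[
    {"gripper": 0,"dx": 1.8,"dy": -2.5,"dz": 0,"rx": 0,"ry": 0,"rz": -0.15},
    {"gripper": 0,"dx": 1.8,"dy": -2.5,"dz": 0,"rx": 0,"ry": 0,"rz": -0.15},
    {"gripper": 0,"dx": 1.8,"dy": -2.5,"dz": 0,"rx": 0,"ry": 0,"rz": -0.15},
  ],
)

```text
time_s: 1.1
tool_pos: [0.5002, 0.3574, 0.2137]
eef_rot: [-0.0, 0.69, 0.723, -0.0]
contact_force: [-0.1, 0.8, -0.5]
width: 0.0141
gripper_force: 0.0
```

Call:
carry_out(
  plan=[
    {"gripper": 0,"dx": 0.2,"dy": -0.2,"dz": -6,"rx": 0,"ry": 0,"rz": -0.02},
    {"gripper": 0,"dx": 0.2,"dy": -0.2,"dz": -12,"rx": 0,"ry": 0,"rz": -0.02},
    {"gripper": 0,"dx": -1.5,"dy": -0.2,"dz": -12.4,"rx": 0,"ry": 0,"rz": -0.02},
    {"gripper": 0,"dx": -4.5,"dy": -0.2,"dz": -11.5,"rx": 0,"ry": 0,"rz": -0.02},
    {"gripper": 0,"dx": -7.5,"dy": -0.2,"dz": -11,"rx": 0,"ry": 0,"rz": -0.02},
  ],
)

```text
time_s: 1.72
tool_pos: [0.4245, 0.3563, 0.1062]
eef_rot: [0.0, 0.698, 0.716, 0.001]
contact_force: [-0.1, 0.9, -0.9]
width: 0.0005
gripper_force: 0.3
```

Call:
carry_out(
  plan=[
    {"gripper": 0,"dx": -2.5,"dy": 0,"dz": 0,"rx": 0,"ry": 0,"rz": 0},
    {"gripper": 0,"dx": -3.3,"dy": 0,"dz": -1.5,"rx": 0,"ry": 0,"rz": 0},
    {"gripper": 0,"dx": -3.3,"dy": 0,"dz": -3.2,"rx": 0,"ry": 0,"rz": 0},
    {"gripper": 0,"dx": -3.3,"dy": 0,"dz": -3.2,"rx": 0,"ry": 0,"rz": 0},
  ],
)

```text
time_s: 2.22
tool_pos: [0.3923, 0.3544, 0.0701]
eef_rot: [-0.0, 0.698, 0.716, -0.001]
contact_force: [0.4, -0.8, -0.5]
width: 0.0004
gripper_force: 0.0
```

Call:
carry_out(
  plan=[
    {"gripper": 0,"dx": 1,"dy": 0,"dz": 3.5,"rx": 0,"ry": 0,"rz": 0},
    {"gripper": 0,"dx": 7,"dy": 0,"dz": 2.5,"rx": 0,"ry": 0,"rz": 0},
    {"gripper": 0,"dx": 12,"dy": 0,"dz": 2.5,"rx": 0,"ry": 0,"rz": 0},
    {"gripper": 0,"dx": 16,"dy": 0,"dz": 3.3,"rx": 0,"ry": 0,"rz": 0},
    {"gripper": 0,"dx": 20,"dy": 0,"dz": 3.7,"rx": 0,"ry": 0,"rz": 0},
  ],
)

```text
time_s: 2.85
tool_pos: [0.5947, 0.3545, 0.1087]
eef_rot: [-0.0, 0.699, 0.715, -0.0]
contact_force: [-0.2, 1.1, 0.1]
width: 0.0005
gripper_force: 0.3
```

Call:
carry_out(
  plan=[
    {"gripper": 0,"dx": 2.2,"dy": 0,"dz": 0,"rx": 0,"ry": 0,"rz": 0},
    {"gripper": 0,"dx": 2.9,"dy": 0,"dz": -2,"rx": 0,"ry": 0,"rz": 0},
    {"gripper": 0,"dx": 2.9,"dy": 0,"dz": -3.7,"rx": 0,"ry": 0,"rz": 0},
    {"gripper": 0,"dx": 2.9,"dy": 0,"dz": -3.7,"rx": 0,"ry": 0,"rz": 0},
  ],
)

```text
time_s: 3.35
tool_pos: [0.6194, 0.3542, 0.0691]
eef_rot: [-0.001, 0.698, 0.716, -0.002]
contact_force: [-0.2, 0.1, 0.6]
width: 0.0003
gripper_force: 0.0
```

Call:
carry_out(
  plan=[
    {"gripper": 6.4,"dx": 0,"dy": 0,"dz": 6,"rx": 0,"ry": 0,"rz": 0},
    {"gripper": 6.4,"dx": -6,"dy": 0,"dz": 11,"rx": 0,"ry": 0,"rz": 0},
    {"gripper": 6.4,"dx": -12,"dy": 0,"dz": 14,"rx": 0,"ry": 0,"rz": 0},
    {"gripper": 6.4,"dx": -18,"dy": 0,"dz": 14,"rx": 0,"ry": 0,"rz": 0},
    {"gripper": 6.4,"dx": -18,"dy": 0,"dz": 14,"rx": 0,"ry": 0,"rz": 0},
  ],
)

```text
time_s: 3.98
tool_pos: [0.4383, 0.3548, 0.2127]
eef_rot: [-0.0, 0.698, 0.716, 0.0]
contact_force: [0.9, 0.1, -0.1]
width: 0.0476
gripper_force: 0.0
```

Run:
```python
from h import *
im,d,w,s=wrist(); np.savez("pics/w1.npz",im=im,w=w); print(s["tool_pos"],s["eef_rot"],s["time_s"])
it,dt=optics.get_image("top"); np.savez("pics/top1.npz",im=it,d=dt)
cv2.imwrite("pics/d.png",cv2.resize(im,(800,600))[:,:,::-1])
```

```text
[0.43825528 0.35481336 0.21266002] [-5.19908375e-05  6.97692423e-01  7.16397422e-01  1.19390737e-04] 3.975
```

View pics/d.png

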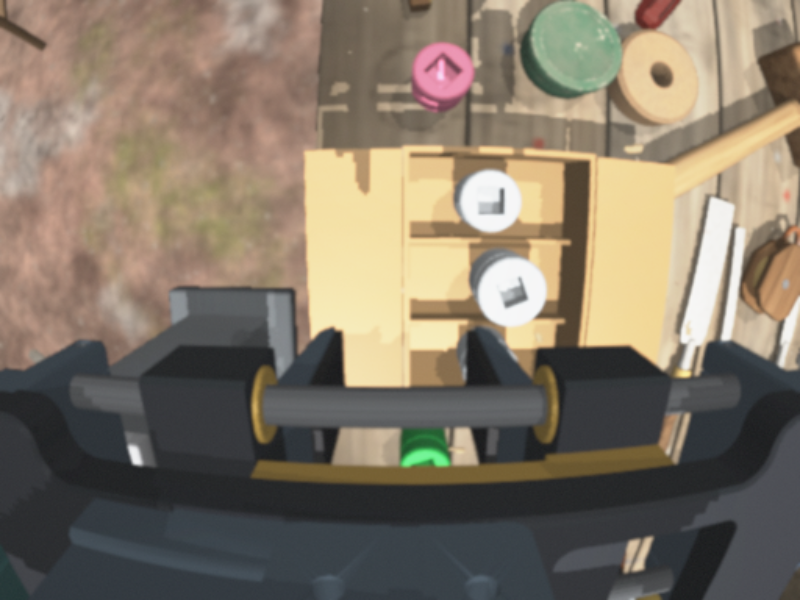

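The picture shows both flaps folded out level. The upper-left socket is at (489,200), the wide one at (510,290), and the third is hidden under the finger at (485,350). Next I measure the sockets' tops and drive hole angles.

Run:
```python
from h import *
def meas(w,im,nm,bx):
    a,b,c,e=bx; m=(w[...,0]>a)&(w[...,0]<b)&(w[...,1]>c)&(w[...,1]<e)&(abs(w[...,2]-.059)<.006)&(cv2.cvtColor(im,cv2.COLOR_RGB2HSV)[...,1]<70)
    P=w[m]; 
    if len(P)<30: print(nm,len(P)); return
    (c,r)=cv2.minEnclosingCircle((P[:,:2]*1000).astype(np.float32)); print(nm,len(P),"circle",np.round(c,1),round(r,1),"z",np.round(np.median(P[:,2]),4),"bbox mid",np.round((P.max(0)+P.min(0))/2,4))
    # drive hole
    H=(np.hypot(w[...,0]-c[0]/1000,w[...,1]-c[1]/1000)<.0145)&(w[...,2]<.053)
    mask=m.astype(np.uint8); cs,h=cv2.findContours(mask,cv2.RETR_CCOMP,cv2.CHAIN_APPROX_NONE)
    hs=[cs[i] for i in range(len(cs)) if h[0][i][3]>=0 and len(cs[i])>12]
    for k in hs:
        q=np.array([w[v,u,:2] for u,v in k[:,0]])*1000
        rr=cv2.minAreaRect(q.astype(np.float32)); print("  hole",np.round(rr[0],1),np.round(rr[1],1),round(rr[2],1))
z=np.load("pics/w1.npz"); t=np.load("pics/top1.npz"); wt=wpts("top",t["d"])
for n,bx in (("s1",(.47,.54,.39,.45)),("s2",(.48,.56,.32,.385)),("s3",(.47,.55,.26,.318))):
    meas(z["w"],z["im"],"wr "+n,bx); meas(wt,t["im"],"top "+n,bx)
w=z["w"]; im=z["im"]
for n,sel in (("nearflap",(w[...,0]>.37)&(w[...,0]<.43)),("farflap",(w[...,0]>.585)&(w[...,0]<.64))):
    m=sel&(w[...,1]>.28)&(w[...,1]<.44)&(w[...,2]>.05); P=w[m]; A=np.c_[P[:,:2],np.ones(len(P))]; print(n,len(P),np.linalg.lstsq(A,P[:,2],rcond=None)[0],np.median(P,0))
cv2.imwrite("pics/e.png",cv2.resize(im[90:220,280:370],(540,780)[:2],interpolation=cv2.INTER_CUBIC)[:600,:,::-1])
```

```text
wr s1 955 circle [496.4 420.8] 22.3 z 0.0585 bbox mid [0.4964 0.4208 0.0571]
  hole [496.3 420.9] [20.  20.1] 2.6
top s1 0
wr s2 1285 circle [516.4 355.3] 26.6 z 0.0587 bbox mid [0.5163 0.3559 0.057 ]
  hole [516.  355.3] [21.7 21.2] 22.6
top s2 82 circle [522.2 345.4] 23.8 z 0.0595 bbox mid [0.5232 0.3454 0.0586]
wr s3 32 circle [505.5 293.8] 21.9 z 0.0568 bbox mid [0.5047 0.2986 0.0565]
top s3 146 circle [504.  289.7] 22.6 z 0.0599 bbox mid [0.505  0.2899 0.0591]
  hole [504.5 289.5] [24.7 22.4] 65.5
nearflap 32036 [ 0.20227775  1.09086987 -0.23040814] [0.40524523 0.38154006 0.31480764]
farflap 4155 [0.05741459 0.00118339 0.03033566] [0.61172158 0.37956016 0.06596411]
```

Call:
carry_out(
  plan=[
    {"gripper": 6.4,"dx": 3,"dy": 3.3,"dz": 0,"rx": 0,"ry": 0,"rz": 0},
    {"gripper": 6.4,"dx": 5.8,"dy": 6.6,"dz": -2,"rx": 0,"ry": 0,"rz": 0},
    {"gripper": 6.4,"dx": 5.8,"dy": 6.6,"dz": -7,"rx": 0,"ry": 0,"rz": 0},
    {"gripper": 6.4,"dx": 5.8,"dy": 6.6,"dz": -12,"rx": 0,"ry": 0,"rz": 0},
    {"gripper": 6.4,"dx": 5.8,"dy": 6.6,"dz": -12,"rx": 0,"ry": 0,"rz": 0},
  ],
)

```text
time_s: 4.7
tool_pos: [0.4985, 0.4194, 0.088]
eef_rot: [-0.0, 0.699, 0.716, -0.003]
contact_force: [-0.9, -0.3, 1.4]
width: 0.0645
gripper_force: 0.0
```

Call:
carry_out(
  plan=[
    {"gripper": 6.4,"dx": -0.2,"dy": 0.1,"dz": -4,"rx": 0,"ry": 0,"rz": 0},
    {"gripper": 6.4,"dx": -0.2,"dy": 0.1,"dz": -6.6,"rx": 0,"ry": 0,"rz": 0},
    {"gripper": 6.4,"dx": -0.2,"dy": 0.1,"dz": -6.6,"rx": 0,"ry": 0,"rz": 0},
    {"gripper": 3.5,"dx": -0.2,"dy": 0.1,"dz": -6.6,"rx": 0,"ry": 0,"rz": 0},
    {"gripper": 3.5,"dx": -0.2,"dy": 0.1,"dz": -6.6,"rx": 0,"ry": 0,"rz": 0},
  ],
  newtons=40,
)

```text
time_s: 5.32
tool_pos: [0.4986, 0.4227, 0.0278]
eef_rot: [0.0, 0.698, 0.716, 0.001]
contact_force: [-2.6, 0.6, 1.7]
width: 0.0469
gripper_force: 1.7
```

Call:
carry_out(
  plan=[
    {"gripper": 3.5,"dx": 0,"dy": 0,"dz": 0,"rx": 0,"ry": 0,"rz": 0},
    {"gripper": 3.5,"dx": 0,"dy": 0,"dz": 0,"rx": 0,"ry": 0,"rz": 0},
  ],
)

```text
time_s: 5.58
tool_pos: [0.4983, 0.4226, 0.0275]
eef_rot: [0.0, 0.698, 0.716, 0.001]
contact_force: [-2.7, -0.5, 10.0]
width: 0.0434
gripper_force: 40.0
```

Call:
carry_out(
  plan=[
    {"gripper": 3.5,"dx": 0,"dy": 0,"dz": 4,"rx": 0,"ry": 0,"rz": 0},
    {"gripper": 3.5,"dx": 0,"dy": 0,"dz": 9,"rx": 0,"ry": 0,"rz": 0},
    {"gripper": 3.5,"dx": 2,"dy": -3,"dz": 14,"rx": 0,"ry": 0,"rz": 0},
    {"gripper": 3.5,"dx": 4,"dy": -8,"dz": 17,"rx": 0,"ry": 0,"rz": 0},
    {"gripper": 3.5,"dx": 6,"dy": -13,"dz": 18,"rx": 0,"ry": 0,"rz": 0},
  ],
)

```text
time_s: 6.2
tool_pos: [0.5588, 0.2911, 0.2089]
eef_rot: [0.001, 0.698, 0.716, 0.002]
contact_force: [1.1, -0.5, -3.7]
width: 0.0429
gripper_force: 40.0
```

Call:
carry_out(
  plan=[
    {"gripper": 3.5,"dx": 2.5,"dy": -5.5,"dz": 0,"rx": 0,"ry": 0,"rz": 0},
    {"gripper": 3.5,"dx": 4.5,"dy": -11,"dz": 0,"rx": 0,"ry": 0,"rz": 0},
    {"gripper": 3.5,"dx": 7,"dy": -17,"dz": 0,"rx": 0,"ry": 0,"rz": 0},
    {"gripper": 3.5,"dx": 8,"dy": -21,"dz": 0,"rx": 0,"ry": 0,"rz": 0},
    {"gripper": 3.5,"dx": 8,"dy": -21,"dz": 0,"rx": 0,"ry": 0,"rz": 0},
  ],
)

```text
time_s: 6.82
tool_pos: [0.6381, 0.0793, 0.2063]
eef_rot: [0.0, 0.7, 0.715, 0.0]
contact_force: [-0.2, 0.7, -3.7]
width: 0.0433
gripper_force: 40.0
```

Run:
```python
from h import *
im,d,w,s=wrist(); np.savez("pics/w2.npz",im=im,w=w); print(s["tool_pos"],s["eef_rot"],s["time_s"],s["contact_force"],s["width"],s["qpos"])
print(np.degrees(np.arctan2(*(Rq(s["eef_rot"])[:2,1][::-1]))))
it,dt=optics.get_image("top"); np.savez("pics/top2.npz",im=it,d=dt)
a=cv2.resize(im,(640,480)); b=cv2.resize(it[150:260,250:400],(480,352))
cv2.imwrite("pics/f.png",a[:,:,::-1])
```

```text
[0.63805179 0.07928233 0.20632155] [1.99509385e-04 6.99515930e-01 7.14616976e-01 3.76668953e-05] 6.825 [-0.24428606  0.72444436 -3.69935095] 0.043316912911477726 [ 8.74828037e-02  3.00008112e-01  1.85834076e+00 -3.05172483e-04
  9.82926935e-01  6.62954979e-02]
1.223640160260476
```

View pics/f.png

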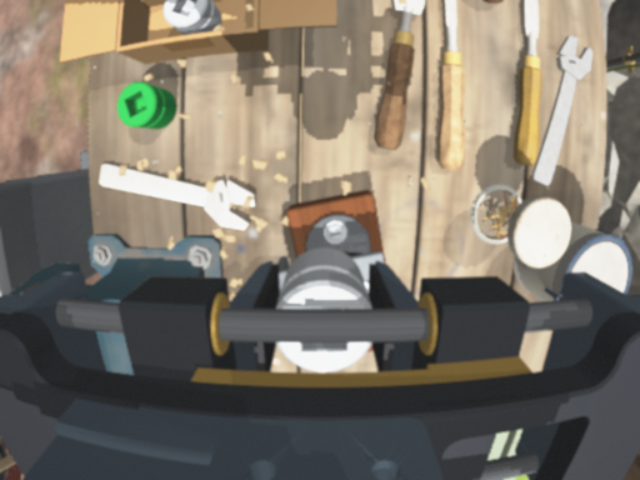

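The socket is held, centred at about (325,325), but it hides the nut. I'll step past the nut so that the wrist camera sees it ahead.

Call:
carry_out(
  plan=[
    {"gripper": 3.5,"dx": 1,"dy": -6,"dz": 0,"rx": 0,"ry": 0,"rz": 0},
    {"gripper": 3.5,"dx": 1.8,"dy": -12,"dz": 0,"rx": 0,"ry": 0,"rz": 0},
    {"gripper": 3.5,"dx": 1.8,"dy": -16,"dz": 0,"rx": 0,"ry": 0,"rz": 0},
    {"gripper": 3.5,"dx": 1.8,"dy": -16,"dz": 0,"rx": 0,"ry": 0,"rz": 0},
  ],
)

```text
time_s: 7.42
tool_pos: [0.6555, -0.0791, 0.206]
eef_rot: [0.0, 0.699, 0.715, -0.0]
contact_force: [0.3, 0.9, -3.2]
width: 0.0429
gripper_force: 40.0
```

Run:
```python
from h import *
im,d,w,s=wrist(); np.savez("pics/w3.npz",im=im,w=w); print(s["tool_pos"],s["eef_rot"],s["time_s"])
c=np.array([.6585,.0227])
m=(np.hypot(w[...,0]-c[0],w[...,1]-c[1])<.03)
ys,xs=np.where(m); print(xs.min(),xs.max(),ys.min(),ys.max())
for a,b in ((.083,.086),(.0862,.09),(.1,.107),(.1072,.112)):
    k=m&(w[...,2]>a)&(w[...,2]<b); P=w[k]
    if len(P)>20:
        cc,r=cv2.minEnclosingCircle((P[:,:2]*1000).astype(np.float32)); print(a,len(P),np.round(cc,1),round(r,1),np.round(np.median(P[:,2]),4))
        if a==.1:
            hl=cv2.convexHull((P[:,:2]*1000).astype(np.float32))[:,0]
            L=lambda th:(lambda p:p.max()-p.min())(hl@[np.cos(th),np.sin(th)])
            for t in range(0,60,4): print(t,[round(float(L(np.radians(t+k2))),1) for k2 in (0,60,120)])
np.save("pics/nutz.npy",0)
u0,u1,v0,v1=xs.min()-6,xs.max()+6,ys.min()-6,ys.max()+6
cv2.imwrite("pics/g.png",cv2.resize(im[v0:v1,u0:u1],None,fx=8,fy=8,interpolation=cv2.INTER_CUBIC)[:600,:800,::-1]); print(u0,v0)
```

```text
[ 0.6554767  -0.07913057  0.20604493] [ 4.24866487e-05  6.98888226e-01  7.15230903e-01 -4.03698511e-05] 7.425
235 295 61 120
0.083 917 [658.5  22.7] 30.0 0.0841
0.0862 795 [659.9  24.7] 25.0 0.0869
0.1 547 [660.   24.4] 17.2 0.1046
0 [32.5, 32.1, 31.5]
4 [33.2, 32.7, 32.1]
8 [33.7, 33.2, 32.5]
12 [34.1, 33.5, 32.8]
16 [34.3, 33.6, 33.0]
20 [34.4, 33.6, 33.1]
24 [34.3, 33.4, 33.0]
28 [34.0, 33.1, 32.9]
32 [33.5, 32.7, 32.5]
36 [32.9, 32.2, 32.0]
40 [32.1, 31.5, 31.4]
44 [31.2, 30.8, 30.5]
48 [30.3, 30.4, 29.7]
52 [30.4, 30.4, 30.6]
56 [31.3, 30.9, 31.6]
0.1072 357 [659.4  24.2] 10.0 0.1086
229 55
```

View pics/g.png

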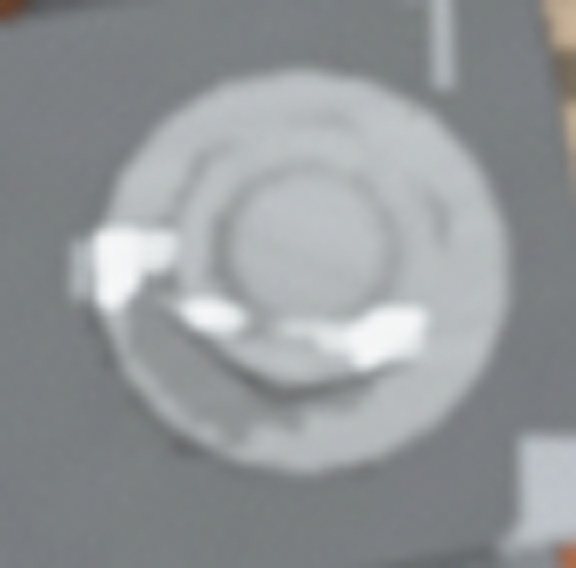

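The crop shows the washer and the nut, centred near (300,240), with a corner pointing down to (285,390). That agrees with the depth fit: the flat normals lie at about 50° mod 60° and the centre at (0.660, 0.0245). Next I check where the held socket sits in the tool.

Run:
```python
from h import *
from scipy.optimize import least_squares
z=np.load("pics/w3.npz"); w=z["w"]; q=[4.2e-05,6.98888e-01,7.1523e-01,-4e-05]; R=Rq(q)
t=(w-np.array([0.6554767,-0.07913057,0.20604493]))@R
m=(abs(t[...,0])<.03)&(abs(t[...,1])<.021)&(t[...,2]>-.04)&(t[...,2]<.03)
P=t[m]; print(len(P),P.min(0),P.max(0))
for a in np.arange(-.04,.03,.005):
    k=P[(P[:,2]>a)&(P[:,2]<a+.005)]
    if len(k)>30:
        r=least_squares(lambda c:np.hypot(k[:,0]-c[0],k[:,1]-c[1])-.022,[0,0],loss="soft_l1",f_scale=.001); print(round(a,3),len(k),np.round(r.x*1000,2),round(r.cost*1e6,2))
```

```text
4064 [-0.02396555 -0.02099618 -0.03650382] [0.02071073 0.02097632 0.02328691]
-0.035 2064 [-1.5   5.34] 8556.33
-0.03 612 [-1.41 -0.69] 1806.78
-0.025 205 [-1.73 -0.59] 72.21
-0.02 169 [-1.83 -0.6 ] 4.09
-0.015 77 [-2.59 -0.75] 6.56
-0.01 263 [-2.1  -0.66] 18.06
-0.005 142 [-1.83 -0.76] 1.71
-0.0 134 [-1.86 -0.72] 1.37
0.005 123 [-1.86 -0.85] 1.61
0.01 116 [-1.86 -0.83] 1.32
0.015 101 [-1.89 -0.79] 0.83
0.02 57 [-1.94 -0.9 ] 0.56
```

Call:
carry_out(
  plan=[
    {"gripper": 3.5,"dx": 0.2,"dy": 5,"dz": 0,"rx": 0,"ry": 0,"rz": -0.1},
    {"gripper": 3.5,"dx": 0.5,"dy": 10.5,"dz": -2,"rx": 0,"ry": 0,"rz": -0.21},
    {"gripper": 3.5,"dx": 0.5,"dy": 10.5,"dz": -5,"rx": 0,"ry": 0,"rz": -0.21},
    {"gripper": 3.5,"dx": 0.5,"dy": 10.5,"dz": -6,"rx": 0,"ry": 0,"rz": -0.21},
  ],
)

```text
time_s: 7.98
tool_pos: [0.6593, 0.0292, 0.1444]
eef_rot: [-0.001, 0.769, 0.64, -0.001]
contact_force: [-0.2, 0.2, -2.9]
width: 0.0432
gripper_force: 40.0
```

Call:
carry_out(
  plan=[
    {"gripper": 3.5,"dx": 0.18,"dy": -0.3,"dz": 0,"rx": 0,"ry": 0,"rz": -0.01},
    {"gripper": 3.5,"dx": 0.18,"dy": -0.3,"dz": -1,"rx": 0,"ry": 0,"rz": -0.01},
    {"gripper": 3.5,"dx": 0.18,"dy": -0.3,"dz": -1.5,"rx": 0,"ry": 0,"rz": -0.01},
    {"gripper": 3.5,"dx": 0.18,"dy": -0.3,"dz": -1.8,"rx": 0,"ry": 0,"rz": -0.01},
    {"gripper": 3.5,"dx": 0.18,"dy": -0.3,"dz": -2,"rx": 0,"ry": 0,"rz": -0.01},
  ],
)

```text
time_s: 8.6
tool_pos: [0.6625, 0.024, 0.1265]
eef_rot: [-0.0, 0.773, 0.635, 0.0]
contact_force: [-5.9, 0.6, 15.0]
width: 0.0431
gripper_force: 40.0
```

Call:
carry_out(
  plan=[
    {"gripper": 3.5,"dx": -0.1,"dy": 0.2,"dz": 0.2,"rx": 0,"ry": 0,"rz": 0},
    {"gripper": 3.5,"dx": -0.1,"dy": 0.2,"dz": 0,"rx": 0,"ry": 0,"rz": 0},
    {"gripper": 3.5,"dx": -0.1,"dy": 0.2,"dz": -0.2,"rx": 0,"ry": 0,"rz": 0},
    {"gripper": 3.5,"dx": -0.1,"dy": 0.2,"dz": -0.2,"rx": 0,"ry": 0,"rz": 0},
  ],
)

```text
time_s: 9.1
tool_pos: [0.6619, 0.026, 0.1251]
eef_rot: [0.0, 0.773, 0.635, 0.0]
contact_force: [-5.1, 1.1, 14.1]
width: 0.0433
gripper_force: 40.0
```

Call:
carry_out(
  plan=[
    {"gripper": 3.5,"dx": -0.1,"dy": 0,"dz": 0.6,"rx": 0,"ry": 0,"rz": 0.17},
    {"gripper": 3.5,"dx": -0.2,"dy": 0.05,"dz": 0.7,"rx": 0,"ry": 0,"rz": 0.35},
    {"gripper": 3.5,"dx": -0.2,"dy": 0.05,"dz": 0.7,"rx": 0,"ry": 0,"rz": 0.52},
    {"gripper": 3.5,"dx": -0.2,"dy": 0.05,"dz": 0.2,"rx": 0,"ry": 0,"rz": 0.52},
    {"gripper": 3.5,"dx": -0.2,"dy": 0.05,"dz": -0.1,"rx": 0,"ry": 0,"rz": 0.52},
  ],
)

```text
time_s: 9.72
tool_pos: [0.6591, 0.0265, 0.1222]
eef_rot: [-0.0, 0.585, 0.811, -0.0]
contact_force: [-0.0, -0.7, -3.4]
width: 0.0432
gripper_force: 40.0
```

Call:
carry_out(
  plan=[
    {"gripper": 3.5,"dx": 0,"dy": 0,"dz": -0.3,"rx": 0,"ry": 0,"rz": 0},
    {"gripper": 3.5,"dx": 0,"dy": 0,"dz": -0.3,"rx": 0,"ry": 0,"rz": 0},
  ],
)

```text
time_s: 9.98
tool_pos: [0.6592, 0.0265, 0.1195]
eef_rot: [-0.0, 0.584, 0.812, -0.0]
contact_force: [0.5, 0.2, -3.4]
width: 0.0432
gripper_force: 40.0
```

It has gone past 14 mm with no resistance, so this socket fits. I'll press it home.

Call:
carry_out(
  plan=[
    {"gripper": 3.5,"dx": 0,"dy": 0,"dz": -0.4,"rx": 0,"ry": 0,"rz": 0},
    {"gripper": 3.5,"dx": 0,"dy": 0,"dz": -0.8,"rx": 0,"ry": 0,"rz": 0},
    {"gripper": 3.5,"dx": 0,"dy": 0,"dz": -1.05,"rx": 0,"ry": 0,"rz": 0},
    {"gripper": 3.5,"dx": 0,"dy": 0,"dz": -1.05,"rx": 0,"ry": 0,"rz": 0},
  ],
)

```text
time_s: 10.48
tool_pos: [0.6594, 0.0264, 0.1105]
eef_rot: [-0.0, 0.584, 0.812, -0.0]
contact_force: [-9.3, -0.5, 14.9]
width: 0.0433
gripper_force: 40.0
```

Call:
carry_out(
  plan=[
    {"gripper": 3.5,"dx": -0.1,"dy": 0,"dz": 0,"rx": 0,"ry": 0,"rz": 0},
    {"gripper": 3.5,"dx": -0.05,"dy": 0,"dz": 0,"rx": 0,"ry": 0,"rz": -0.12},
    {"gripper": 3.5,"dx": -0.03,"dy": -0.01,"dz": 0,"rx": 0,"ry": 0,"rz": -0.24},
    {"gripper": 3.5,"dx": 0,"dy": -0.02,"dz": 0,"rx": 0,"ry": 0,"rz": -0.36},
    {"gripper": 3.5,"dx": 0,"dy": -0.03,"dz": 0,"rx": 0,"ry": 0,"rz": -0.45},
  ],
  newtons=55,
)

```text
time_s: 11.1
tool_pos: [0.6609, 0.0261, 0.1106]
eef_rot: [0.001, 0.751, 0.66, 0.001]
contact_force: [4.7, -0.1, 3.5]
width: 0.0433
gripper_force: 55.0
```

Run:
```python
from h import *
s=read_state(); print(s["tool_pos"],np.degrees(np.arctan2(*(Rq(s["eef_rot"])[:2,1][::-1]))),s["contact_force"],s["ft_torque"],s["joint_torque"][5],s["qpos"][5],s["time_s"])
```

```text
[0.66089367 0.02611993 0.11056065] -7.359242376598798 [ 4.69115455 -0.05713936  3.54655823] [-0.08540679 -0.51312289  0.29734826] -0.8905661478638649 0.13304570682681333 11.1
```

Call:
carry_out(
  plan=[
    {"gripper": 3.5,"dx": 0,"dy": 0,"dz": -0.1,"rx": 0,"ry": 0,"rz": -0.08},
    {"gripper": 3.5,"dx": 0.03,"dy": -0.02,"dz": -0.1,"rx": 0,"ry": 0,"rz": -0.16},
    {"gripper": 3.5,"dx": 0.04,"dy": -0.03,"dz": -0.1,"rx": 0,"ry": 0,"rz": -0.2},
  ],
)

```text
time_s: 11.48
tool_pos: [0.6617, 0.0259, 0.1105]
eef_rot: [0.001, 0.813, 0.583, 0.001]
contact_force: [-2.2, 0.1, 15.5]
width: 0.0432
gripper_force: 55.0
```

```bash
cat > st.py <<'E'
from h import *
s=read_state(); print(s["tool_pos"],np.degrees(np.arctan2(*(Rq(s["eef_rot"])[:2,1][::-1]))),s["contact_force"],s["ft_torque"],s["joint_torque"][5],s["qpos"][5],s["time_s"])
E
python3 st.py
```

```text
[0.66168827 0.0258944  0.11050446] -18.727525323225557 [-2.16316193  0.1301519  15.46899577] [-0.00062657  0.37958672  0.40689979] 0.12882588431239128 0.33099360999431493 11.475
```

Call:
carry_out(
  plan=[
    {"gripper": 3.5,"dx": 0.01,"dy": -0.02,"dz": 0,"rx": 0,"ry": 0,"rz": -0.05},
    {"gripper": 3.5,"dx": 0.02,"dy": -0.03,"dz": 0,"rx": 0,"ry": 0,"rz": -0.1},
    {"gripper": 3.5,"dx": 0.02,"dy": -0.03,"dz": 0,"rx": 0,"ry": 0,"rz": -0.1},
  ],
)

```text
time_s: 11.85
tool_pos: [0.662, 0.0257, 0.1105]
eef_rot: [0.001, 0.841, 0.542, 0.002]
contact_force: [0.4, 1.0, 15.1]
width: 0.0432
gripper_force: 55.0
```

```bash
python3 st.py
```

```text
[0.66202591 0.02574429 0.11051496] -24.407346736588924 [ 0.41665653  1.00576362 15.07747508] [0.16367364 0.21273393 0.13489361] 0.5512614548206329 0.42957559146385826 11.85
```

Call:
carry_out(
  plan=[
    {"gripper": 3.5,"dx": 0.01,"dy": -0.02,"dz": 0,"rx": 0,"ry": 0,"rz": -0.05},
    {"gripper": 3.5,"dx": 0.02,"dy": -0.03,"dz": 0,"rx": 0,"ry": 0,"rz": -0.1},
  ],
)

```text
time_s: 12.1
tool_pos: [0.6623, 0.0255, 0.1105]
eef_rot: [0.001, 0.866, 0.499, 0.002]
contact_force: [1.7, 2.2, 13.4]
width: 0.0428
gripper_force: 55.0
```

```bash
python3 st.py
```

```text
[0.66231406 0.02550913 0.11051318] -30.097571047001352 [ 1.73651597  2.19076362 13.37067361] [ 0.38914045 -0.0429103   1.53704253] 0.6652913801372051 0.5289564530878467 12.1
```

Call:
carry_out(
  plan=[
    {"gripper": 3.5,"dx": 0.01,"dy": -0.02,"dz": 0,"rx": 0,"ry": 0,"rz": -0.05},
    {"gripper": 3.5,"dx": 0.02,"dy": -0.03,"dz": 0,"rx": 0,"ry": 0,"rz": -0.08},
  ],
)

```text
time_s: 12.35
tool_pos: [0.6623, 0.0249, 0.1106]
eef_rot: [0.001, 0.885, 0.465, 0.001]
contact_force: [-5.3, -5.7, 18.1]
width: 0.0434
gripper_force: 55.0
```

```bash
python3 st.py
```

```text
[0.66225808 0.02485535 0.11055138] -34.6015861645835 [-5.26847729 -5.68884389 18.05814326] [-1.17864069  1.09036454  1.36424593] 1.283419132232666 0.6077002712655406 12.35
```

The torque jumped from about 0.3 to 1.5 N m and stays near 1.4, so the nut is at its stop. I'll settle the side load and check once more before handing in.

Call:
carry_out(
  plan=[
    {"gripper": 3.5,"dx": -0.05,"dy": -0.05,"dz": 0,"rx": 0,"ry": 0,"rz": -0.02},
    {"gripper": 3.5,"dx": -0.05,"dy": -0.05,"dz": 0,"rx": 0,"ry": 0,"rz": -0.02},
    {"gripper": 3.5,"dx": -0.05,"dy": -0.05,"dz": 0,"rx": 0,"ry": 0,"rz": -0.02},
  ],
)

```text
time_s: 12.72
tool_pos: [0.662, 0.0245, 0.1105]
eef_rot: [0.001, 0.89, 0.456, 0.002]
contact_force: [-0.2, -1.2, 15.1]
width: 0.0427
gripper_force: 55.0
```

```bash
python3 st.py
python3 - <<'E'
from h import *
it,d=optics.get_image("top"); a=np.load("pics/top0.npz")["im"]
cv2.imwrite("pics/k.png",cv2.resize(it[130:300,120:400],(800,486),interpolation=cv2.INTER_CUBIC)[:,:,::-1])
E
```

```text
[0.66197546 0.02445045 0.11052878] -35.67868775513533 [-0.20878691 -1.22065683 15.1276479 ] [-0.10687332  0.12014694  1.72185833] 1.7417266219854355 0.6256333551940731 12.725
```

View pics/k.png

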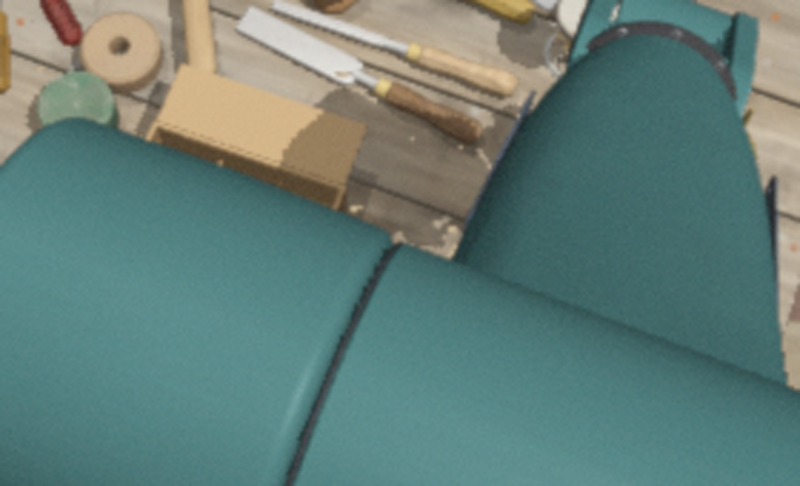

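The arm blocks most of this view, but the far flap lies folded out at (265,135) and the tin stands in place at (75,100). The socket is seated (TCP z 0.1105), the force is small, and 1.7 N m is held against the stop, so I'm handing in.

```bash
python3 -c "
from cell import bot
print(bot.hand_in())"
```

```text
the job is handed in; nothing more can be done
None
```

I handed the job in at about 13 s: both flaps are folded back level, and the first twin I tried (left bay) is fully home on the nut, turned clockwise to its stop and still gripped; the other two sockets were never touched, nor the spanner, oil can or tin as far as I know, though the arm hid most of them in the last picture.

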